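Start the guitar bench sander, dust extraction first

TASK

Start the bench sander by pressing with the closed fingertips, in this order: press the green-barred end of the rocker on the yellow switch box fully down to switch the extractor on, press the blue dust-gate button fully home so that it stays down, then press the green start button fully home for a moment and let it come up again. Leave the red stop button and everything else on the bench alone, and do not lift or shove the switch box.

Things in the scene. Friction and masses are not known exactly. Their poses are not given: they have to be found in the camera images.
- switch_box: Loose yellow extractor switch box, 116 (x) x 70 (y) x 45 mm, 0.8 kg give or take, on rubber feet. Origin under its centre, z up. A grey rocker paddle, 64 (x) x 34 (y) x 6 mm, is pivoted at mid-length, 56 mm above the origin, on an axis along the box's y. Its +x half, with the green bar, is the ON end. Stand the fingertips on that end only.
- rocker_on_end (a point): Middle of the ON half of the rocker paddle, on its top face, 22 mm from the pivot towards the box's +x, on the green bar; moves with the paddle (about 10 mm lower when on than when off; 59 mm above the bench when level).
- rocker (a joint): Rocker angle, rad: about -0.25 to -0.18 off (ON end raised), +0.25 fully on (ON end down, at the stop). No spring: friction holds it where it is left; about 3 N at rocker_on_end moves it.
- panel: Fixed grey sander control station, a flat-topped box 100 (x) x 210 (y) x 60 mm. Origin under its centre, z up.
- blue_top (a point): Round button cap, 36 mm across, top 16 mm above its black 54 mm square, 6 mm thick module; the three modules sit flat on the panel in a row along the panel's y, 65 mm apart, in any order. This point is the centre of the cap's top face and moves with the cap. Blue button of the dust gate.
- blue (a joint): How far the blue cap is pushed down, m: up to about 0.001 at the start, 0.007 fully home. It has no spring: about 4 N moves it and it stays where it is left.
- green_top (a point): Round button cap, 36 mm across, top 16 mm above its black 54 mm square, 6 mm thick module; the three modules sit flat on the panel in a row along the panel's y, 65 mm apart, in any order. This point is the centre of the cap's top face and moves with the cap. Green start button of the sander.
- green (a joint): How far the green cap is pushed down, m: 0 up, 0.007 fully home. Sprung: about 1.5 N to start, 5 N when home; rises again when let go.
- red_top (a point): Round button cap, 36 mm across, top 16 mm above its black 54 mm square, 6 mm thick module; the three modules sit flat on the panel in a row along the panel's y, 65 mm apart, in any order. This point is the centre of the cap's top face and moves with the cap. Red stop button, sprung like the green one. Not to be pressed.
- red (a joint): How far the red cap is pushed down, m: 0 up, 0.007 home.
- jar: Bystander, loose: squat capped jar, 48 mm across, 65 mm tall. Origin under its middle.
- glue: Bystander, loose: white glue bottle with orange cap, 56 mm across, 150 mm tall. Origin under its middle.
- bridge: Bystander, loose: dark wooden guitar bridge, 150 x 30 x 10 mm. Origin under its middle.
- sanding_block: Bystander, loose: cork sanding block, 60 x 110 x 29 mm. Origin under its middle.
- screwdriver: Bystander, loose: screwdriver lying flat, handle to its -x. Origin under its middle.
- hammer: Bystander, loose: small hammer lying flat, handle to its -x. Origin under its middle.
- cam_clamp: Bystander, loose: wooden cam clamp lying flat, 0.2 m long, 30 mm high. Origin under its middle.

How it is judged (in metres and radians):
On the way, in this order (a step that is already met when the one before it is completed fails the run):
1. the rocker is on (value of joint rocker above 0.2 rad), for 0.1 s.
2. the blue button is fully home (value of joint blue above 0.0058 m and value of joint rocker above 0.2 rad), for 0.1 s.
3. the green button is fully home (value of joint each of green, blue above 0.0055 m and value of joint rocker above 0.2 rad), for 0.1 s.
At the end, for the whole second after the job is handed in: Rocker on (over 0.2 rad), blue button down (over 5.5 mm of 7), green and red buttons up (under 1.5 mm), switch box standing still and flat on the bench (value of joint rocker above 0.2 rad and value of joint blue above 0.0055 m and value of joint each of green, red below 0.0015 m and linear speed of switch_box below 0.01 m/s and height (world z) of switch_box below 0.005 m and angle between switch_box's own z axis and vertical below 0.05 rad); the robot touches nothing.
It fails at once if the red stop button is pressed (value of joint red above 0.002 m).
It fails at once if the blue button is pressed before the rocker is on (value of joint blue above 0.0035 m and value of joint rocker below 0.12 rad).
It fails at once if the green button is pressed before the rocker is on and the blue button down (value of joint green above 0.003 m and (value of joint blue below 0.0045 m or value of joint rocker below 0.12 rad)).
It fails at once if the switch box is lifted, carried, tipped or shoved away (over 40 mm, 12 mm up or 0.2 rad) (distance of switch_box from where it was at the start of the episode above 0.04 m or height (world z) of switch_box above 0.012 m or angle between switch_box's own z axis and vertical above 0.2 rad).
It fails at once if a bystander (jar, glue, bridge, sanding block, screwdriver, hammer or clamp) is lifted or moved over 30 mm (distance of any of jar, glue, bridge, sanding_block, screwdriver, hammer, cam_clamp from where it was at the start of the episode above 0.03 m).
It also fails if it takes over 56 s, if anything falls off the work surface, if the arm or the gripper's body presses on something with over 40 N, if the wrist force passes 120 N, or if a joint passes its speed limit or range.

ROBOT

A 6-joint arm with a two-finger parallel gripper is mounted at the origin on the work surface. World frame = base frame: x ahead of the robot, y to its left, z up, the work surface at z = 0. Lengths are in mm, angles in rad, forces in N, time in s.
With the tool pointing down it reaches from about 275 to 1000 mm from the base axis. Payload 8.4 kg.
Tool frame: the origin (TCP) lies at the very end of the fingers, on their centre line; the grasp point (between the pads) lies 19 mm behind it; z points along the fingers, y is the direction in which the jaws open and shut (so a half turn about z gives the same grasp; the last joint's range is limited). The gripper opens to 85 mm and grips with 20 to 120 N. Pads are 22 mm wide; open, the fingers measure 114 mm over their backs; the gripper's body (76 mm by 85 mm) begins 54 mm behind the grasp point. The pads swing forward as they close: fully open they stand 13 mm farther back than shut.
Start: joints at [1.114, 0.353, 1.633, -0, 1.155, -0.002], TCP at [274.551, 561.471, 231.281] pointing down, gripper open.
Joint ranges: [-2.63, 2.63], [-0.92, 2.1], [0.06, 2.66], [-1.3, 4.44], [0, 2.69], [-3.02, 3.02]. Speed limits (rad/s): [2.22, 2.22, 2.79, 3.14, 3.14, 3.14].

INTERFACE

Orientations are given as [roll, pitch, yaw] about the fixed x, y, z axes, in that order (R = Rz(yaw) Ry(pitch) Rx(roll)).
In Python, from rig import r gives the robot as it stands.
- The arm moves only by the tool move_arm, never from a script. Its argument "increments" is a list of rows, each an object of numbers: "tx", "ty", "tz": the shift along the tool's x, y, z in cm; "rx", "ry", "rz": the turn, a rotation vector about the tool's x, y, z in degrees; "gripper": the gripper's target within -1 to 1 (fully open at 1, half-way at 0, shut at -1). A call has 1 to 12 rows; each row shifts and turns the commanded pose from where the row before left it, along the tool's axes as they then stand; what a row does not reach is not made up. A row lasts 1/10 s, in which the tool goes at most 50 mm and 8.59 degrees, less where a joint would pass 70% of its speed; a pose out of reach is approached as far as the arm can. A call is refused whole if a number of a shift passes 5 or a number of a turn 8.59, either way. A call with a gripper value outside its range is refused whole. The fingers move at their own pace and stop on an object; "squeeze" is the grip in N (left out, the last holds). Time passes only in rows, so rows that do not move let the fingers close. It gives the time, the measured TCP pose, the force and the opening at its end, in the units of the state.
- r.sense(): the state, without advancing time (a new reading comes with each control period).
- r.grab_frame(name): name is "scene" or "top"; returns (picture, depth): 400x640x3 uint8, red, green, blue; 400x640 float32, mm along the optical axis (not along the pixel's ray), 0 where there is no reading.
- r.camera_model(name): a dict with "fx", "fy", "cx", "cy" (pixels), "k1" (the pictures are not rectified: a ray, as slopes to the right and down, at radius r is drawn at 1 + k1 r^2 times it, then the intrinsics apply), "R" (3x3) and "t" (3): a world point X has camera coordinates R X + t. Camera axes: x right, y down, z forward; pixel columns grow to the right and rows downward; lengths in mm; the calibration is good to about 2 mm. A picture is of the moment at which its call begins. camera_model takes no time and is no camera call.
- r.sign_off(): hands the job in, once; it reports no verdict.
Trained networks look in the newest picture that a camera, given by its name, has taken for a name from the list of things; names that differ only in an ending like _2 or _b are one class to them, and where a whole thing is asked for, a point or a joint stands for the part that bears it (a point fixed in the world has none). Each returns a list of dicts, best first, with "confidence" (0 to 1); they miss things now and then, are a little off and sometimes report something else, mostly with a low value. They report only what shows in the picture. A call takes as long as a camera call.
- r.cut_out(query, camera): "mask" (400x640 bool, what is visible of it) and "bbox" ([left, top, right, bottom] in pixels, round what is visible of it).
- r.place_of(query, camera): "location" ([row, column] in pixels: a listed point, or the origin of a listed thing).
The state is a dict: "clock": time; "qpos": joint angles; "qvel": joint speeds; "joint_efforts": joint torques, N m; "eef_pos": TCP position; "tcp_rot": TCP orientation; "contact_force": force on the tool from outside, world axes, zero at the start; "wrist_torque": the same for the moment, N m; "opening": opening from 0.0 (shut) to 1.0 (fully open).
Only numpy, scipy, OpenCV 4.12 (cv2) and the standard library are available. Lean on these libraries where they do the work, as an engineer would, in place of code of your own. Each camera call takes 0.05 s, during which the arm holds its last target. There are 200 camera calls.

## Working session

There is one attempt and no reset: what is moved stays moved. The work goes in short steps, Python scripts to look and compute and a tool call to move; the robot and the scene stay as the last step left them, time stands still between calls to the robot, and variables do not carry over. Pictures are saved under pics/ and viewed, about 8 in all and at most 12, crops included, and the job is handed in when it is done.

Besides the shell and the picture viewer there is one more tool, called after ">>>" by a JSON object that holds its "method" and its "body". move_arm: Moves the arm, as the interface text tells. Its arguments: {"type":"object","properties":{"increments":{"type":"array","items":{"type":"object","properties":{"tx":{"type":"number"},"ty":{"type":"number"},"tz":{"type":"number"},"rx":{"type":"number"},"ry":{"type":"number"},"rz":{"type":"number"},"gripper":{"type":"number"}}}},"squeeze":{"type":"number"}},"required":["increments"]}

```bash
mkdir -p pics; cat > h.py <<'E'
from rig import r
import numpy as np, cv2
def px2w(cam,row,col,z=None,depth=None):
    m=r.camera_model(cam);K=np.array([[m['fx'],0,m['cx']],[0,m['fy'],m['cy']],[0,0,1.]])
    p=cv2.undistortPoints(np.array([[[col,row]]],float),K,np.array([m['k1'],0,0,0.]))[0,0]
    R=np.array(m['R']);t=np.array(m['t']);d=np.array([p[0],p[1],1.])
    c=-R.T@t; w=R.T@d
    return c+w*(depth if z is None else (z-c[2])/w[2])
def med(D,row,col,k=2):
    a=D[int(row)-k:int(row)+k+1,int(col)-k:int(col)+k+1];a=a[a>0];return float(np.median(a)) if a.size else 0
E
python3 - <<'E'
from h import *
for c in ("scene","top"):
    im,D=r.grab_frame(c);cv2.imwrite(f"pics/{c}1.png",im[:,:,::-1])
    for q in ("rocker_on_end","switch_box","panel","blue_top","green_top","red_top"):
        for o in r.place_of(q,c)[:2]:
            y,x=o['location'];d=med(D,y,x)
            print(c,q,round(o['confidence'],2),np.round([y,x]),np.round(px2w(c,y,x,depth=d)) if d else None)
print(r.sense())
E
```

```text
scene rocker_on_end 0.48 [232. 291.] [ 562. -152.   62.]
scene rocker_on_end 0.35 [155. 366.] [558. 279.  77.]
scene switch_box 0.72 [242. 285.] [ 561. -179.   42.]
scene switch_box 0.59 [209. 304.] [504. -12.  14.]
scene panel 0.92 [183. 355.] [596. 149.  55.]
scene blue_top 0.47 [162. 359.] [562. 228.  80.]
scene blue_top 0.38 [179. 354.] [584. 160.  61.]
scene green_top 0.42 [155. 366.] [561. 278.  80.]
scene red_top 0.5 [171. 343.] [544. 157.  80.]
top rocker_on_end 0.58 [203. 377.] [ 554. -149.   63.]
top switch_box 0.83 [212. 375.] [ 530. -144.   58.]
top switch_box 0.35 [136. 297.] [762.  69.  24.]
top panel 0.7 [201. 218.] [559. 273.  81.]
top panel 0.56 [208. 242.] [541. 211.  73.]
top blue_top 0.72 [200. 238.] [560. 219.  82.]
top blue_top 0.25 [236. 319.] [465.   8.  64.]
top green_top 0.61 [196. 217.] [570. 277.  82.]
{'clock': 0.7, 'qpos': array([ 1.11357214e+00,  3.52940401e-01,  1.63343006e+00,  1.00547620e-05,
        1.15520818e+00, -2.42118554e-03]), 'qvel': array([ 7.39876425e-04, -9.61781103e-04,  1.81811638e-03, -1.40515748e-03,
       -2.86908149e-05,  7.02134408e-04]), 'joint_efforts': array([ 1.46432285e-03, -6.05041838e+01, -3.42378938e+01, -2.40050514e-05,
        1.36038168e-03, -2.93054711e-06]), 'eef_pos': array([274.55593298, 561.44965167, 231.30533345]), 'tcp_rot': array([ 3.14157861e+00, -9.16497629e-06,  2.68678559e+00]), 'contact_force': array([0.65705086, 1.32589176, 0.08983218]), 'wrist_torque': array([-0.02802953,  0.05038517, -0.00501444]), 'opening': 0.997596314782423}
```

View pics/top1.png

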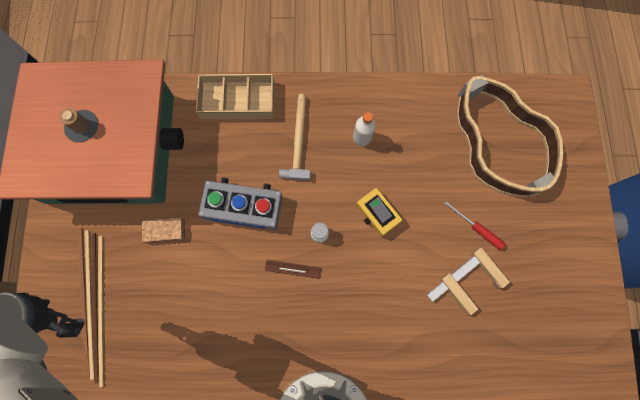

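View pics/scene1.png

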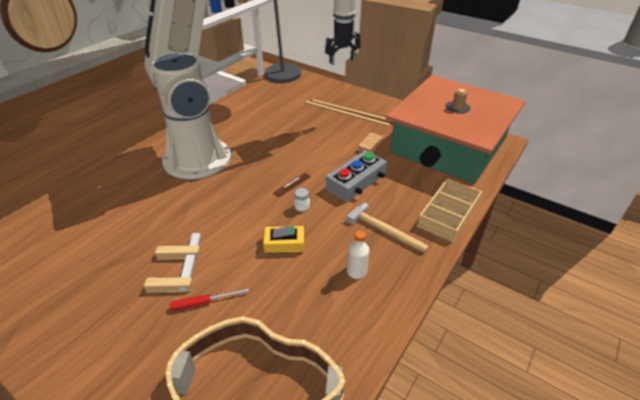

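The top view shows green at (199,215), blue at (202,239) and red at (205,263) as row, column. The switch box is at about (210,380). I'll measure the caps and the green bar by colour and check the rocker close up.

```bash
cat > m.py <<'E'
from h import *
def measure(cam="top",verbose=True):
    im,D=r.grab_frame(cam);hsv=cv2.cvtColor(im,cv2.COLOR_RGB2HSV);H,S,V=cv2.split(hsv)
    x0,y0,x1,y1=(195,170,420,245) if cam=="top" else (240,140,400,260)
    out={}
    for n,c,z in (("green",(H>50)&(H<90),82),("blue",(H>100)&(H<130),82),("red",(H<6)|(H>174),82),("yellow",(H>18)&(H<34)&(V>120),45)):
        m=np.zeros(H.shape,np.uint8);m[y0:y1,x0:x1]=(c&(S>(110 if n!='yellow' else 170))&(V>60))[y0:y1,x0:x1]
        k,l,st,ce=cv2.connectedComponentsWithStats(m)
        for i in range(1,k):
            if st[i,4]>=6:
                d=D[l==i];d=np.median(d[d>0]);x,y=ce[i]
                print(cam,n,st[i,4],np.round(ce[i],1),"z-plane",np.round(px2w(cam,y,x,z=z),1),"depth",np.round(px2w(cam,y,x,depth=d),1))
    return im,D
if __name__=="__main__":
    im,D=measure("top")
    a=cv2.resize(im[180:245,345:420],None,fx=5,fy=5,interpolation=cv2.INTER_CUBIC)
    im,D=measure("scene")
    b=cv2.resize(im[215:265,250:320],None,fx=5,fy=5,interpolation=cv2.INTER_CUBIC)
    o=np.zeros((330,730,3),np.uint8);o[:325,:375]=a;o[:250,378:728]=b
    cv2.imwrite("pics/crop1.png",o[:,:,::-1])
E
python3 m.py
```

```text
top green 126 [214.2 198. ] z-plane [566.  283.3  82. ] depth [566.  283.3  81.9]
top green 31 [375.5 202.3] z-plane [ 552.5 -142.1   82. ] depth [ 556.3 -144.6   65.2]
top blue 140 [238.1 201.6] z-plane [556.1 219.6  82. ] depth [556.1 219.7  81.8]
top blue 82 [237.5 223.1] z-plane [498.6 219.2  82. ] depth [506.5 227.3  36.5]
top red 142 [262.4 204.9] z-plane [546.8 155.3  82. ] depth [546.7 155.2  82.4]
scene green 54 [368.8 155.8] z-plane [572.4 275.8  82. ] depth [571.1 278.4  80. ]
scene green 15 [290.7 229.1] z-plane [ 568.8 -159.3   82. ] depth [ 557.1 -145.4   63.7]
scene blue 71 [357.2 163.6] z-plane [562.7 214.2  82. ] depth [561.3 216.8  79.8]
scene red 79 [344.3 172.1] z-plane [552.2 149.8  82. ] depth [550.9 152.   80. ]
scene yellow 699 [283.4 241.8] z-plane [ 559.4 -183.3   45. ] depth [ 554.  -177.2   36.3]
```

View pics/crop1.png

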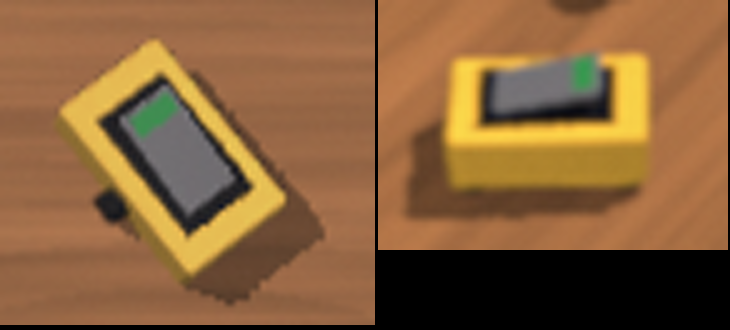

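```bash
cat > go.py <<'E'
from h import *
from scipy.spatial.transform import Rotation as Ro
def go(target,yaw):
    s=r.sense();R=Ro.from_euler('xyz',s['tcp_rot'])
    d=R.inv().apply(np.array(target)-s['eef_pos'])/10
    rot=(R.inv()*Ro.from_euler('xyz',[np.pi,0,yaw])).as_rotvec(degrees=True)
    d2=Ro.from_euler('xyz',[np.pi,0,yaw]).inv().apply(np.array(target)-s['eef_pos'])/10
    print('t',round(s['clock'],2),'eef',np.round(s['eef_pos'],1),'tool shift cm',np.round(d,2),'turn deg',np.round(rot,1),'shift after turn',np.round(d2,2),'F',np.round(s['contact_force'],1),'open',round(s['opening'],2))
E
python3 - <<'E'
from go import *
P=[px2w("top",180+(y-2)/5,345+(x-2)/5,z=45)[:2] for x,y in ((155,40),(62,110),(190,277),(286,200))]
P=np.array(P);print(np.round(P,1))
for i in range(4): print(np.linalg.norm(P[i]-P[(i+1)%4]))
ax=(P[0]+P[1]-P[2]-P[3]);yaw=np.arctan2(ax[1],ax[0]);c=P.mean(0);u=np.array([np.cos(yaw),np.sin(yaw)])
print("centre",c,"yaw",yaw,"on end",c+22*u, "aim",c+25*u)
t=c+25*u;go([t[0],t[1],150],yaw)
E
```

```text
[[ 602.2 -149.6]
 [ 563.   -97.3]
 [ 471.  -163.5]
 [ 512.6 -217.3]]
65.3342521268701
113.35722913748161
67.99401552220314
112.34215564279448
centre [ 537.23733321 -156.95629192] yaw 0.6355346311219205 on end [ 554.94193112 -143.89691931] aim [ 557.35619447 -142.11609577]
t 0.8 eef [274.5 561.5 231.3] tool shift cm [-56.31 -50.78   8.13] turn deg [ -0.    0.  117.5] shift after turn [-19.01  73.41   8.13] F [ 0.5 -0.1  0.9] open 1.0
```

>>> {"method": "move_arm", "body": {"increments": [{"tx": -2.8,"ty": -2.5,"gripper": -1},{"tx": -2.8,"ty": -2.5,"gripper": -1},{"tx": -2.8,"ty": -2.5,"gripper": -1},{"tx": -2.8,"ty": -2.5,"gripper": -1},{"tx": -2.8,"ty": -2.5,"gripper": -1},{"tx": -2.8,"ty": -2.5,"gripper": -1},{"tx": -2.8,"ty": -2.5,"gripper": -1},{"tx": -2.8,"ty": -2.5,"gripper": -1},{"tx": -2.8,"ty": -2.5,"gripper": -1},{"tx": -2.8,"ty": -2.5,"gripper": -1}], "squeeze": 40}}

```text
invalid input
```

>>> {"method": "move_arm", "body": {"increments": [{"tx": -2.8,"ty": -2.5},{"tx": -2.8,"ty": -2.5},{"tx": -2.8,"ty": -2.5},{"tx": -2.8,"ty": -2.5},{"tx": -2.8,"ty": -2.5},{"tx": -2.8,"ty": -2.5},{"tx": -2.8,"ty": -2.5},{"tx": -2.8,"ty": -2.5},{"tx": -2.8,"ty": -2.5},{"tx": -2.8,"ty": -2.5}]}}

```text
invalid input
```

>>> {"method": "move_arm", "body": {"increments": [{"rz": 8},{"rz": 8},{"rz": 8},{"rz": 8},{"rz": 8},{"rz": 8},{"rz": 8},{"rz": 8},{"rz": 8},{"rz": 8},{"rz": 8},{"rz": 8}]}}

```text
invalid input
```

>>> {"method": "move_arm", "body": {"increments": [{"rz": 8},{"rz": 8},{"rz": 5.5},{}]}}

```text
invalid input
```

```bash
python3 -c "
from go import *
go([557.4,-142.1,90],0.636)"
```

```text
t 0.8 eef [274.5 561.5 231.3] tool shift cm [-56.31 -50.78  14.13] turn deg [ -0.    0.  117.5] shift after turn [-19.03  73.4   14.13] F [ 0.5 -0.1  0.9] open 1.0
```

>>> {"method": "move_arm", "body": {"increments": [{"tx": -2.8,"ty": -2.5,"tz": 0,"rx": 0,"ry": 0,"rz": 0,"gripper": -1}], "squeeze": 40}}

```text
clock: 0.9
eef_pos: [288.0, 529.3, 231.3]
tcp_rot: [3.139, -0.001, 2.689]
contact_force: [0.6, -1.2, 0.6]
opening: 0.86
```

>>> {"method": "move_arm", "body": {"increments": [{"tx": -2.8,"ty": -2.5,"tz": 0,"rx": 0,"ry": 0,"rz": 0,"gripper": -1},{"tx": -2.8,"ty": -2.5,"tz": 0,"rx": 0,"ry": 0,"rz": 0,"gripper": -1},{"tx": -2.8,"ty": -2.5,"tz": 0,"rx": 0,"ry": 0,"rz": 0,"gripper": -1},{"tx": -2.8,"ty": -2.5,"tz": 0,"rx": 0,"ry": 0,"rz": 0,"gripper": -1},{"tx": -2.8,"ty": -2.5,"tz": 0,"rx": 0,"ry": 0,"rz": 0,"gripper": -1},{"tx": -2.8,"ty": -2.5,"tz": 0,"rx": 0,"ry": 0,"rz": 0,"gripper": -1},{"tx": -2.8,"ty": -2.5,"tz": 0,"rx": 0,"ry": 0,"rz": 0,"gripper": -1},{"tx": -2.8,"ty": -2.5,"tz": 0,"rx": 0,"ry": 0,"rz": 0,"gripper": -1},{"tx": -2.8,"ty": -2.5,"tz": 0,"rx": 0,"ry": 0,"rz": 0,"gripper": -1},{"tx": -2.8,"ty": -2.5,"tz": 0,"rx": 0,"ry": 0,"rz": 0,"gripper": -1}]}}

```text
clock: 1.9
eef_pos: [430.9, 177.7, 231.6]
tcp_rot: [3.141, 0.0, 2.687]
contact_force: [-0.4, 0.4, 0.1]
opening: 0.002
```

>>> {"method": "move_arm", "body": {"increments": [{"tx": -2.8,"ty": -2.5,"tz": 0,"rx": 0,"ry": 0,"rz": 0,"gripper": -1},{"tx": -2.8,"ty": -2.5,"tz": 0,"rx": 0,"ry": 0,"rz": 0,"gripper": -1},{"tx": -2.8,"ty": -2.5,"tz": 0,"rx": 0,"ry": 0,"rz": 0,"gripper": -1},{"tx": -2.8,"ty": -2.5,"tz": 0,"rx": 0,"ry": 0,"rz": 0,"gripper": -1},{"tx": -2.8,"ty": -2.5,"tz": 0,"rx": 0,"ry": 0,"rz": 0,"gripper": -1},{"tx": -2.8,"ty": -2.5,"tz": 0,"rx": 0,"ry": 0,"rz": 0,"gripper": -1},{"tx": -2.8,"ty": -2.5,"tz": 0,"rx": 0,"ry": 0,"rz": 0,"gripper": -1},{"tx": -2.8,"ty": -2.5,"tz": 0,"rx": 0,"ry": 0,"rz": 0,"gripper": -1},{"tx": -2.8,"ty": -2.5,"tz": 0,"rx": 0,"ry": 0,"rz": 0,"gripper": -1}]}}

```text
clock: 2.8
eef_pos: [558.4, -135.3, 231.4]
tcp_rot: [3.141, 0.0, 2.687]
contact_force: [0.3, 0.6, 0.5]
opening: -0.0
```

>>> {"method": "move_arm", "body": {"increments": [{"tx": 0,"ty": 0,"tz": 0,"rx": 0,"ry": 0,"rz": 8.4,"gripper": -1},{"tx": 0,"ty": 0,"tz": 0,"rx": 0,"ry": 0,"rz": 8.4,"gripper": -1},{"tx": 0,"ty": 0,"tz": 0,"rx": 0,"ry": 0,"rz": 8.4,"gripper": -1},{"tx": 0,"ty": 0,"tz": 0,"rx": 0,"ry": 0,"rz": 8.4,"gripper": -1},{"tx": 0,"ty": 0,"tz": 0,"rx": 0,"ry": 0,"rz": 8.4,"gripper": -1},{"tx": 0,"ty": 0,"tz": 0,"rx": 0,"ry": 0,"rz": 8.4,"gripper": -1},{"tx": 0,"ty": 0,"tz": 0,"rx": 0,"ry": 0,"rz": 8.4,"gripper": -1},{"tx": 0,"ty": 0,"tz": 0,"rx": 0,"ry": 0,"rz": 8.4,"gripper": -1},{"tx": 0,"ty": 0,"tz": 0,"rx": 0,"ry": 0,"rz": 8.4,"gripper": -1},{"tx": 0,"ty": 0,"tz": 0,"rx": 0,"ry": 0,"rz": 8.4,"gripper": -1},{"tx": 0,"ty": 0,"tz": 0,"rx": 0,"ry": 0,"rz": 8.4,"gripper": -1},{"tx": 0,"ty": 0,"tz": 0,"rx": 0,"ry": 0,"rz": 8.4,"gripper": -1}]}}

```text
clock: 4.0
eef_pos: [558.0, -133.7, 231.4]
tcp_rot: [3.142, -0.0, 0.921]
contact_force: [-0.5, 0.9, -0.2]
opening: -0.003
```

>>> {"method": "move_arm", "body": {"increments": [{"tx": 0,"ty": 0,"tz": 0,"rx": 0,"ry": 0,"rz": 8.4,"gripper": -1},{"tx": 0,"ty": 0,"tz": 0,"rx": 0,"ry": 0,"rz": 8.3,"gripper": -1},{"tx": 0,"ty": 0,"tz": 0,"rx": 0,"ry": 0,"rz": 0,"gripper": -1},{"tx": 0,"ty": 0,"tz": 0,"rx": 0,"ry": 0,"rz": 0,"gripper": -1}]}}

```text
clock: 4.4
eef_pos: [558.0, -133.7, 231.3]
tcp_rot: [3.142, -0.0, 0.64]
contact_force: [-0.3, -0.1, 0.2]
opening: 0.001
```

```bash
python3 -c "
from go import *
go([557.4,-142.1,90],0.636)"
```

```text
t 4.4 eef [ 558.  -133.7  231.3] tool shift cm [-0.55  0.64 14.13] turn deg [ 0.  -0.   0.2] shift after turn [-0.55  0.64 14.13] F [-0.3 -0.1  0.2] open 0.0
```

>>> {"method": "move_arm", "body": {"increments": [{"tx": -0.55,"ty": 0.65,"tz": 3,"rx": 0,"ry": 0,"rz": 0,"gripper": -1},{"tx": 0,"ty": 0,"tz": 4,"rx": 0,"ry": 0,"rz": 0,"gripper": -1},{"tx": 0,"ty": 0,"tz": 4,"rx": 0,"ry": 0,"rz": 0,"gripper": -1},{"tx": 0,"ty": 0,"tz": 3,"rx": 0,"ry": 0,"rz": 0,"gripper": -1},{"tx": 0,"ty": 0,"tz": 1,"rx": 0,"ry": 0,"rz": 0,"gripper": -1},{"tx": 0,"ty": 0,"tz": 0,"rx": 0,"ry": 0,"rz": 0,"gripper": -1}]}}

```text
clock: 5.0
eef_pos: [556.6, -142.0, 80.2]
tcp_rot: [-3.14, 0.002, 0.638]
contact_force: [0.5, -0.2, 0.1]
opening: -0.003
```

```bash
python3 -c "
from go import *
go([557.4,-142.1,56],0.636)
a=r.grab_frame('scene')[0][190:270,240:330];b=r.grab_frame('top')[0][170:250,335:425]
cv2.imwrite('pics/near1.png',cv2.resize(np.hstack([a,b]),None,fx=4,fy=4,interpolation=cv2.INTER_CUBIC)[:,:,::-1])"
```

```text
t 5.0 eef [ 556.6 -142.    80.2] tool shift cm [0.06 0.06 2.42] turn deg [-0.1  0.1  0.1] shift after turn [0.05 0.05 2.42] F [ 0.5 -0.2  0.1] open -0.0
```

View pics/near1.png

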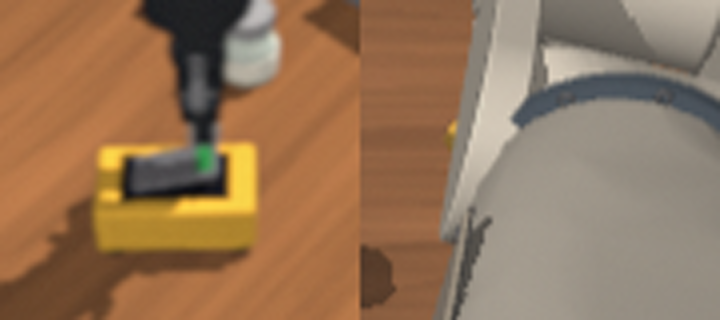

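In the left crop the fingertips, at about (200,140), are directly above the green bar at (205,158). Next I press down in small steps.

>>> {"method": "move_arm", "body": {"increments": [{"tx": 0,"ty": 0,"tz": 0.4,"rx": 0,"ry": 0,"rz": 0,"gripper": -1},{"tx": 0,"ty": 0,"tz": 0.4,"rx": 0,"ry": 0,"rz": 0,"gripper": -1},{"tx": 0,"ty": 0,"tz": 0.4,"rx": 0,"ry": 0,"rz": 0,"gripper": -1},{"tx": 0,"ty": 0,"tz": 0.3,"rx": 0,"ry": 0,"rz": 0,"gripper": -1},{"tx": 0,"ty": 0,"tz": 0.3,"rx": 0,"ry": 0,"rz": 0,"gripper": -1},{"tx": 0,"ty": 0,"tz": 0.2,"rx": 0,"ry": 0,"rz": 0,"gripper": -1},{"tx": 0,"ty": 0,"tz": 0,"rx": 0,"ry": 0,"rz": 0,"gripper": -1}]}}

```text
clock: 5.8
eef_pos: [557.5, -142.2, 61.1]
tcp_rot: [-3.142, 0.0, 0.636]
contact_force: [0.4, 0.0, 0.6]
opening: -0.002
```

>>> {"method": "move_arm", "body": {"increments": [{"tx": 0,"ty": 0,"tz": 0.2,"rx": 0,"ry": 0,"rz": 0,"gripper": -1},{"tx": 0,"ty": 0,"tz": 0.1,"rx": 0,"ry": 0,"rz": 0,"gripper": -1},{"tx": 0,"ty": 0,"tz": 0,"rx": 0,"ry": 0,"rz": 0,"gripper": -1}]}}

```text
clock: 6.1
eef_pos: [557.6, -142.2, 58.3]
tcp_rot: [3.141, -0.0, 0.636]
contact_force: [1.2, 2.0, 2.2]
opening: 0.001
```

>>> {"method": "move_arm", "body": {"increments": [{"tx": 0,"ty": 0,"tz": 0.1,"rx": 0,"ry": 0,"rz": 0,"gripper": -1},{"tx": 0,"ty": 0,"tz": 0.1,"rx": 0,"ry": 0,"rz": 0,"gripper": -1},{"tx": 0,"ty": 0,"tz": 0,"rx": 0,"ry": 0,"rz": 0,"gripper": -1}]}}

```text
clock: 6.4
eef_pos: [557.7, -142.1, 56.3]
tcp_rot: [3.141, -0.0, 0.636]
contact_force: [3.0, 3.2, 2.2]
opening: 0.002
```

>>> {"method": "move_arm", "body": {"increments": [{"tx": 0,"ty": 0,"tz": 0.1,"rx": 0,"ry": 0,"rz": 0,"gripper": -1},{"tx": 0,"ty": 0,"tz": 0,"rx": 0,"ry": 0,"rz": 0,"gripper": -1}]}}

```text
clock: 6.6
eef_pos: [557.7, -142.2, 55.3]
tcp_rot: [3.141, -0.0, 0.636]
contact_force: [2.8, 2.7, 4.0]
opening: -0.0
```

>>> {"method": "move_arm", "body": {"increments": [{"tx": 0,"ty": 0,"tz": 0.1,"rx": 0,"ry": 0,"rz": 0,"gripper": -1},{"tx": 0,"ty": 0,"tz": 0,"rx": 0,"ry": 0,"rz": 0,"gripper": -1}]}}

```text
clock: 6.8
eef_pos: [557.8, -142.2, 54.7]
tcp_rot: [3.141, -0.0, 0.636]
contact_force: [2.1, 3.4, 8.0]
opening: 0.003
```

>>> {"method": "move_arm", "body": {"increments": [{"tx": 0,"ty": 0,"tz": 0.1,"rx": 0,"ry": 0,"rz": 0,"gripper": -1},{"tx": 0,"ty": 0,"tz": 0,"rx": 0,"ry": 0,"rz": 0,"gripper": -1}]}}

```text
clock: 7.0
eef_pos: [557.9, -142.2, 54.5]
tcp_rot: [3.141, -0.001, 0.636]
contact_force: [-0.2, 4.2, 16.8]
opening: -0.001
```

The force reached 17 N with almost no further travel, so the rocker is at its stop. I'll lift and check.

>>> {"method": "move_arm", "body": {"increments": [{"tx": 0,"ty": 0,"tz": -1,"rx": 0,"ry": 0,"rz": 0,"gripper": -1},{"tx": 0,"ty": 0,"tz": -3,"rx": 0,"ry": 0,"rz": 0,"gripper": -1},{"tx": 0,"ty": 0,"tz": -4,"rx": 0,"ry": 0,"rz": 0,"gripper": -1},{"tx": 0,"ty": 0,"tz": 0,"rx": 0,"ry": 0,"rz": 0,"gripper": -1}]}}

```text
clock: 7.4
eef_pos: [559.6, -143.2, 137.6]
tcp_rot: [3.137, -0.003, 0.636]
contact_force: [0.4, -0.2, 0.1]
opening: -0.001
```

```bash
python3 -c "
from go import *
go([558,218.5,100],0.636)
a=r.grab_frame('scene')[0][190:270,240:330]
cv2.imwrite('pics/near2.png',cv2.resize(a,None,fx=6,fy=6,interpolation=cv2.INTER_CUBIC)[:,:,::-1])"
```

```text
t 7.4 eef [ 559.6 -143.2  137.6] tool shift cm [ 21.35 -29.21   3.69] turn deg [ 0.3 -0.2  0. ] shift after turn [ 21.36 -29.19   3.76] F [ 0.4 -0.2  0.1] open -0.0
```

View pics/near2.png

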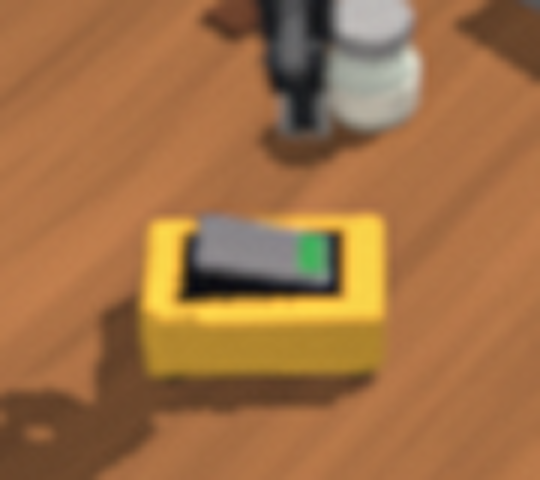

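The rocker is tilted the other way now, with the green end at (312,255) low against the far end at (215,230), and the box hasn't moved. Next is blue, keeping z near 135 while crossing.

>>> {"method": "move_arm", "body": {"increments": [{"tx": 2.13,"ty": -2.92,"tz": 0,"rx": 0,"ry": 0,"rz": 0,"gripper": -1},{"tx": 2.13,"ty": -2.92,"tz": 0,"rx": 0,"ry": 0,"rz": 0,"gripper": -1},{"tx": 2.13,"ty": -2.92,"tz": 0,"rx": 0,"ry": 0,"rz": 0,"gripper": -1},{"tx": 2.13,"ty": -2.92,"tz": 0,"rx": 0,"ry": 0,"rz": 0,"gripper": -1},{"tx": 2.13,"ty": -2.92,"tz": 0,"rx": 0,"ry": 0,"rz": 0,"gripper": -1},{"tx": 2.13,"ty": -2.92,"tz": 0,"rx": 0,"ry": 0,"rz": 0,"gripper": -1},{"tx": 2.13,"ty": -2.92,"tz": 0,"rx": 0,"ry": 0,"rz": 0,"gripper": -1},{"tx": 2.13,"ty": -2.92,"tz": 0,"rx": 0,"ry": 0,"rz": 0,"gripper": -1},{"tx": 2.13,"ty": -2.92,"tz": 0,"rx": 0,"ry": 0,"rz": 0,"gripper": -1},{"tx": 2.13,"ty": -2.92,"tz": 0,"rx": 0,"ry": 0,"rz": 0,"gripper": -1},{"tx": 0,"ty": 0,"tz": 0,"rx": 0,"ry": 0,"rz": 0,"gripper": -1},{"tx": 0,"ty": 0,"tz": 0,"rx": 0,"ry": 0,"rz": 0,"gripper": -1}]}}

```text
clock: 8.65
eef_pos: [554.1, 219.1, 131.7]
tcp_rot: [-3.141, 0.003, 0.638]
contact_force: [0.0, -1.0, 0.2]
opening: 0.001
```

```bash
python3 -c "
from go import *
go([558,218.5,92],0.636)"
```

```text
t 8.65 eef [554.1 219.1 131.7] tool shift cm [0.29 0.28 3.97] turn deg [-0.   0.2  0.1] shift after turn [0.28 0.28 3.97] F [ 0.  -1.   0.2] open 0.0
```

>>> {"method": "move_arm", "body": {"increments": [{"tx": 0.25,"ty": 0.25,"tz": 2,"rx": 0,"ry": 0,"rz": 0,"gripper": -1},{"tx": 0,"ty": 0,"tz": 2,"rx": 0,"ry": 0,"rz": 0,"gripper": -1},{"tx": 0,"ty": 0,"tz": 0,"rx": 0,"ry": 0,"rz": 0,"gripper": -1},{"tx": 0,"ty": 0,"tz": 0,"rx": 0,"ry": 0,"rz": 0,"gripper": -1}]}}

```text
clock: 9.05
eef_pos: [558.3, 217.3, 92.8]
tcp_rot: [-3.141, 0.002, 0.635]
contact_force: [-0.1, -0.2, -0.2]
opening: -0.0
```

```bash
python3 -c "
from go import *
go([558,218.5,76],0.636)
a=r.grab_frame('scene')[0][120:220,300:420]
cv2.imwrite('pics/near3.png',cv2.resize(a,None,fx=5,fy=5,interpolation=cv2.INTER_CUBIC)[:,:,::-1])"
```

```text
t 9.05 eef [558.3 217.3  92.8] tool shift cm [ 0.05 -0.11  1.68] turn deg [-0.   0.1 -0.1] shift after turn [ 0.04 -0.11  1.68] F [-0.1 -0.2 -0.2] open -0.0
```

View pics/near3.png

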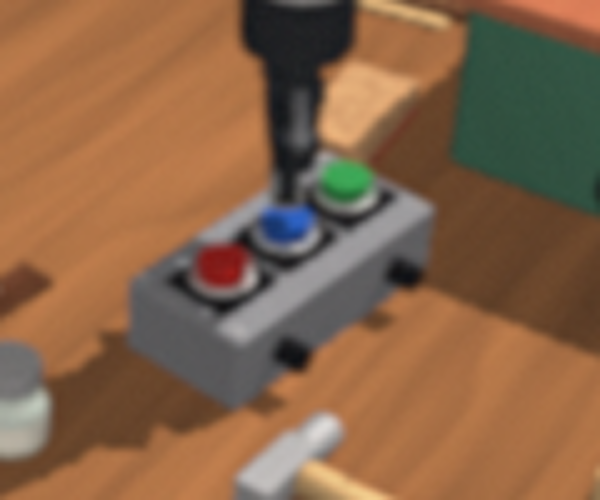

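The fingertips at (288,200) are above the blue cap at (288,225), well clear of red (220,265) and green (347,180). Next I press blue.

>>> {"method": "move_arm", "body": {"increments": [{"tx": 0,"ty": -0.1,"tz": 0.4,"rx": 0,"ry": 0,"rz": 0,"gripper": -1},{"tx": 0,"ty": 0,"tz": 0.4,"rx": 0,"ry": 0,"rz": 0,"gripper": -1},{"tx": 0,"ty": 0,"tz": 0.3,"rx": 0,"ry": 0,"rz": 0,"gripper": -1},{"tx": 0,"ty": 0,"tz": 0.2,"rx": 0,"ry": 0,"rz": 0,"gripper": -1},{"tx": 0,"ty": 0,"tz": 0.2,"rx": 0,"ry": 0,"rz": 0,"gripper": -1},{"tx": 0,"ty": 0,"tz": 0.1,"rx": 0,"ry": 0,"rz": 0,"gripper": -1},{"tx": 0,"ty": 0,"tz": 0,"rx": 0,"ry": 0,"rz": 0,"gripper": -1}]}}

```text
clock: 9.8
eef_pos: [558.3, 219.5, 77.2]
tcp_rot: [3.142, -0.0, 0.636]
contact_force: [0.2, -0.8, 0.6]
opening: -0.003
```

>>> {"method": "move_arm", "body": {"increments": [{"tx": 0,"ty": 0,"tz": 0.1,"rx": 0,"ry": 0,"rz": 0,"gripper": -1},{"tx": 0,"ty": 0,"tz": 0,"rx": 0,"ry": 0,"rz": 0,"gripper": -1}]}}

```text
clock: 10.0
eef_pos: [558.3, 219.5, 76.3]
tcp_rot: [3.142, -0.0, 0.636]
contact_force: [-0.1, -0.5, 1.4]
opening: 0.0
```

>>> {"method": "move_arm", "body": {"increments": [{"tx": 0,"ty": 0,"tz": 0.1,"rx": 0,"ry": 0,"rz": 0,"gripper": -1},{"tx": 0,"ty": 0,"tz": 0,"rx": 0,"ry": 0,"rz": 0,"gripper": -1}]}}

```text
clock: 10.2
eef_pos: [558.3, 219.5, 75.2]
tcp_rot: [3.142, -0.0, 0.636]
contact_force: [0.2, -0.7, 2.0]
opening: -0.005
```

>>> {"method": "move_arm", "body": {"increments": [{"tx": 0,"ty": 0,"tz": 0.1,"rx": 0,"ry": 0,"rz": 0,"gripper": -1},{"tx": 0,"ty": 0,"tz": 0,"rx": 0,"ry": 0,"rz": 0,"gripper": -1}]}}

```text
clock: 10.4
eef_pos: [558.3, 219.5, 75.0]
tcp_rot: [3.142, -0.0, 0.636]
contact_force: [-3.8, -0.1, 12.0]
opening: 0.001
```

>>> {"method": "move_arm", "body": {"increments": [{"tx": 0,"ty": 0,"tz": 0.1,"rx": 0,"ry": 0,"rz": 0,"gripper": -1},{"tx": 0,"ty": 0,"tz": 0,"rx": 0,"ry": 0,"rz": 0,"gripper": -1}]}}

```text
clock: 10.6
eef_pos: [558.4, 219.5, 74.9]
tcp_rot: [3.142, -0.0, 0.636]
contact_force: [-6.5, -2.4, 19.9]
opening: -0.002
```

Blue bottomed out at z 75.0, which is 82 − 7 mm. I'll lift and move to green at about (567,282).

>>> {"method": "move_arm", "body": {"increments": [{"tx": 0,"ty": 0,"tz": -1,"rx": 0,"ry": 0,"rz": 0,"gripper": -1},{"tx": 0,"ty": 0,"tz": -2,"rx": 0,"ry": 0,"rz": 0,"gripper": -1},{"tx": 2.2,"ty": -2.25,"tz": 0,"rx": 0,"ry": 0,"rz": 0,"gripper": -1},{"tx": 2.2,"ty": -2.25,"tz": 0,"rx": 0,"ry": 0,"rz": 0,"gripper": -1},{"tx": 0,"ty": 0,"tz": 0,"rx": 0,"ry": 0,"rz": 0,"gripper": -1},{"tx": 0,"ty": 0,"tz": 0,"rx": 0,"ry": 0,"rz": 0,"gripper": -1}]}}

```text
clock: 11.2
eef_pos: [566.5, 282.2, 102.9]
tcp_rot: [3.142, 0.001, 0.637]
contact_force: [-0.5, -0.4, 0.8]
opening: -0.001
```

```bash
python3 -c "
from go import *
go([567.5,282,90],0.636)
a=r.grab_frame('scene')[0][120:220,300:420]
cv2.imwrite('pics/near4.png',cv2.resize(a,None,fx=5,fy=5,interpolation=cv2.INTER_CUBIC)[:,:,::-1])"
```

```text
t 11.2 eef [566.5 282.2 102.9] tool shift cm [0.07 0.07 1.29] turn deg [0.  0.  0.1] shift after turn [0.07 0.07 1.29] F [-0.5 -0.4  0.8] open -0.0
```

View pics/near4.png

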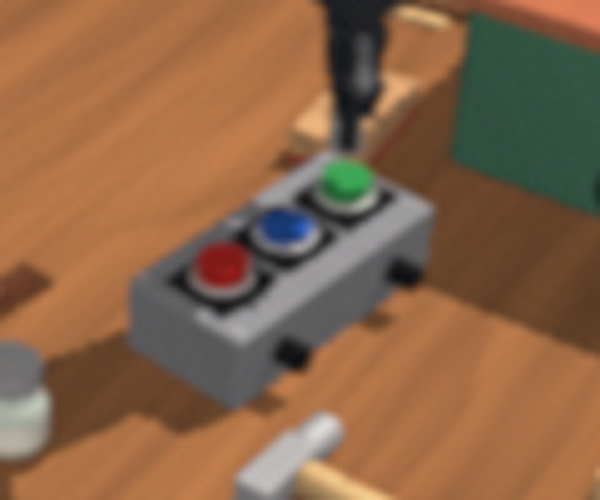

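Blue at (287,228) sits lower than red and green, and the fingertips at (345,148) are over green at (347,180). Next I press green.

>>> {"method": "move_arm", "body": {"increments": [{"tx": 0.05,"ty": 0.05,"tz": 1.0,"rx": 0,"ry": 0,"rz": 0,"gripper": -1},{"tx": 0,"ty": 0,"tz": 0.7,"rx": 0,"ry": 0,"rz": 0,"gripper": -1},{"tx": 0,"ty": 0,"tz": 0.4,"rx": 0,"ry": 0,"rz": 0,"gripper": -1},{"tx": 0,"ty": 0,"tz": 0.3,"rx": 0,"ry": 0,"rz": 0,"gripper": -1},{"tx": 0,"ty": 0,"tz": 0.3,"rx": 0,"ry": 0,"rz": 0,"gripper": -1},{"tx": 0,"ty": 0,"tz": 0,"rx": 0,"ry": 0,"rz": 0,"gripper": -1}]}}

```text
clock: 11.85
eef_pos: [567.3, 281.3, 76.1]
tcp_rot: [3.141, 0.001, 0.636]
contact_force: [-2.7, -1.6, 4.7]
opening: -0.001
```

>>> {"method": "move_arm", "body": {"increments": [{"tx": 0,"ty": 0,"tz": 0.1,"rx": 0,"ry": 0,"rz": 0,"gripper": -1},{"tx": 0,"ty": 0,"tz": 0,"rx": 0,"ry": 0,"rz": 0,"gripper": -1},{"tx": 0,"ty": 0,"tz": 0,"rx": 0,"ry": 0,"rz": 0,"gripper": -1}]}}

```text
clock: 12.15
eef_pos: [567.6, 281.7, 75.5]
tcp_rot: [3.141, -0.0, 0.636]
contact_force: [-1.9, -3.6, 3.8]
opening: 0.0
```

>>> {"method": "move_arm", "body": {"increments": [{"tx": 0,"ty": 0,"tz": 0.1,"rx": 0,"ry": 0,"rz": 0,"gripper": -1},{"tx": 0,"ty": 0,"tz": 0,"rx": 0,"ry": 0,"rz": 0,"gripper": -1}]}}

```text
clock: 12.35
eef_pos: [567.8, 281.8, 75.0]
tcp_rot: [3.141, -0.0, 0.636]
contact_force: [-3.0, -3.5, 10.1]
opening: 0.006
```

>>> {"method": "move_arm", "body": {"increments": [{"tx": 0,"ty": 0,"tz": 0.1,"rx": 0,"ry": 0,"rz": 0,"gripper": -1},{"tx": 0,"ty": 0,"tz": 0,"rx": 0,"ry": 0,"rz": 0,"gripper": -1},{"tx": 0,"ty": 0,"tz": 0,"rx": 0,"ry": 0,"rz": 0,"gripper": -1}]}}

```text
clock: 12.65
eef_pos: [567.8, 281.8, 74.9]
tcp_rot: [3.141, -0.001, 0.636]
contact_force: [-5.0, -4.6, 18.2]
opening: 0.003
```

Green is home, at 18 N with no further travel. I'll lift clear and check before handing in.

>>> {"method": "move_arm", "body": {"increments": [{"tx": 0,"ty": 0,"tz": -1,"rx": 0,"ry": 0,"rz": 0,"gripper": -1},{"tx": 0,"ty": 0,"tz": -3,"rx": 0,"ry": 0,"rz": 0,"gripper": -1},{"tx": 0,"ty": 0,"tz": -4,"rx": 0,"ry": 0,"rz": 0,"gripper": -1},{"tx": 0,"ty": 0,"tz": -4,"rx": 0,"ry": 0,"rz": 0,"gripper": -1},{"tx": 0,"ty": 0,"tz": 0,"rx": 0,"ry": 0,"rz": 0,"gripper": -1},{"tx": 0,"ty": 0,"tz": 0,"rx": 0,"ry": 0,"rz": 0,"gripper": -1}]}}

```text
clock: 13.25
eef_pos: [568.3, 282.5, 194.4]
tcp_rot: [3.141, -0.003, 0.636]
contact_force: [-0.5, 0.1, -1.1]
opening: 0.006
```

```bash
python3 -c "
from m import *
from go import go
im,D=measure('scene'); go([567,282,195],0.636)
cv2.imwrite('pics/end.png',cv2.resize(im[130:270,230:410],None,fx=4,fy=4,interpolation=cv2.INTER_CUBIC)[:,:,::-1])"
```

```text
scene green 54 [368.8 155.8] z-plane [572.4 275.8  82. ] depth [570.8 279.1  79.4]
scene green 18 [291.5 231.8] z-plane [ 577.1 -166.2   82. ] depth [ 559.3 -144.9   53.7]
scene blue 53 [356.7 164.5] z-plane [564.4 208.7  82. ] depth [558.3 219.8  72.6]
scene red 76 [344.1 172.2] z-plane [552.  148.9  82. ] depth [550.3 151.7  79.4]
scene yellow 715 [283.2 241.5] z-plane [ 557.9 -182.6   45. ] depth [ 553.  -177.    37.1]
t 13.3 eef [567.4 282.  192.9] tool shift cm [-0.03 -0.03 -0.21] turn deg [-0. -0.  0.] shift after turn [-0.03 -0.03 -0.21] F [-0.  -0.4  0.3] open 0.0
```

View pics/end.png

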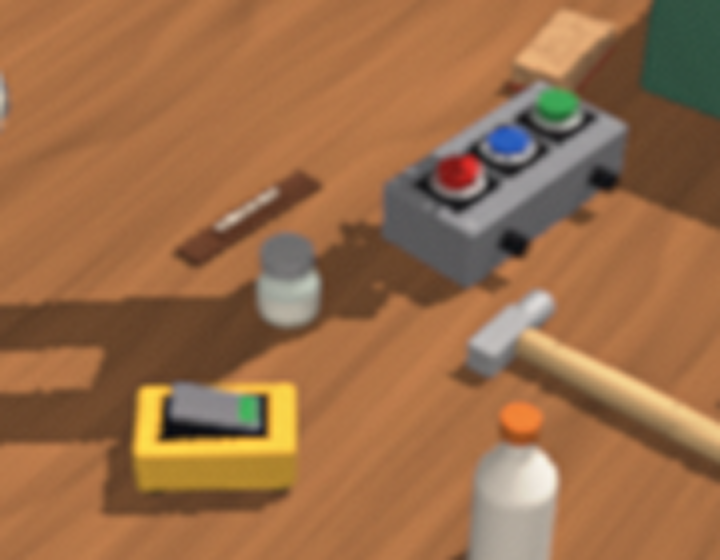

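The rocker is on, with its green end at (248,408) low and about 10 mm below where it started. Blue is about 7 mm down, red and green are up, and nothing else has moved.

```bash
python3 -c "
from rig import r
print(r.sign_off())"
```

```text
the job is handed in; nothing more can be done
None
```

I did the three presses in the order asked, with the fingers shut, and handed the job in at about 13 s of the 56 s allowed. The sign-off reports no verdict, so success rests on my own checks below.

| Step | At the stop | Last check from the scene camera |
|---|---|---|
| Rocker to ON | 17 N, fingertips at z 54.5 mm | ON end 53.7 mm high, about 10 mm lower than at the start |
| Blue button | 20 N, 74.9 mm | cap 72.6 mm high, against 79.8 mm before, so about 7 mm down |
| Green button | 18 N, 74.9 mm | cap back up at 79.4 mm, against 80.0 mm before |
| Red button (not pressed) | – | 79.4 mm, against 80.0 mm before |

- **Switch box and bystanders:** the box had moved no more than about 1–2 mm. The bystanders in the last crop looked undisturbed, but I didn't measure them. The clamp, the screwdriver and part of the glue bottle were outside that crop.
- **Robot:** the fingertips ended 110 mm above the buttons with no contact force.
- **Disagreements:** the scene camera reads heights about 2 mm lower than the top camera, within the stated calibration. My first batch of moves was refused because rows must list every field, and nothing moved.

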